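Open the line-network enclosure and hang its cover on the bench bar

TASK

Open the black line-network box: undo its two spring-loaded captive thumbscrews, one after the other, until each springs up, leaving the cover seated meanwhile, then lift the cover clear of the box. Lay it centred over the aluminium profile bar like a saddle, its length along the bar and one side flange hanging on each side, lowering it until the bar carries it before you let go, so that it rests level there. Do not disturb the line filter, the foam block or the battery.

Things in the scene. Friction and masses are not known exactly. Their poses are not given: they have to be found in the camera images.
- chassis: Black enclosure base fixed to the bench, 100 mm (x) by 186 mm (y), 62 mm high, binding posts on both ends. Origin: centre of its underside, z up. The cover sits on its top rim with its side flanges outside the long walls (3 mm play a side). A slot in the rim under each thumbscrew lets the stud with its side lug out in one orientation only, so a screw that is not free holds the cover down.
- cover: Black wraparound cover, loose, 0.35 to 0.55 kg with its screws: a 3 mm plate 112 mm (x) by 180 mm (y) with a side flange 44 mm deep hanging down along each long edge (106 mm clear between them), on top a bow handle across its middle and a captive thumbscrew near each end. Origin: centre of the plate's underside, z up; axes as the chassis' while seated.
- cover_handle (a point): Centre of the cover's bow handle: an aluminium bar 10 by 10 mm, 88 mm long along the cover's x, a post at each end (68 mm clear between), 39 mm above the plate's underside, 31 mm free below it; grip it by closing along the cover's y. The cover's centre of mass lies below it. Axes as the cover's.
- screw_a_knob (a point): Captive thumbscrew at the cover's -y end, on its centre line 72 mm from the middle: round steel knob 28 mm in diameter, 26 mm tall, red index on top, above a ferrule 25 mm in diameter. Point on the axis, 8 mm below the knob's top and 26 mm above the cover's upper face when done up; z up, x towards the index, turning with the knob. How it comes undone: see screw b.
- screw_b_knob (a point): The same at the cover's +y end. Either screw: turn it anticlockwise (seen from above); it comes free after about 1.5 to 2.5 rad in all, different for each, so in at least two grasps, against about 0.1 N m; a firm stop follows about 0.5 rad later, past which the grip slips. Once free and let go, a 4 N spring lifts the knob 8 mm and it stays up. If it does not rise it is not free yet: turn on.
- rest_bar: Bench frame of slotted aluminium profile, fixed: a square bar 40 by 40 mm, 220 mm long along its y, flat top 120 mm above the bench, on two 40 mm uprights (85 mm either side of the middle, no wider than the bar), feet 110 by 40 mm, 6 mm thick. Origin on the bench under the bar's middle.
- bar_top (a point): Middle of the flat top of the profile bar, 120 mm above the bench; y along the bar, z up. The underside of the cover's plate rests here, the cover's y along the bar, either way round, a flange hanging on each side.
- line_filter: Bystander: metal mains filter can, 52 by 62 by 34 mm high, 0.2 kg, loose. Origin at the centre of its underside.
- foam_block: Bystander: white rigid foam block 70 by 200 by 60 mm high with a small purple circuit board on top, loose. Origin at the centre of its underside.
- battery: Bystander: black sealed battery 65 by 151 by 94 mm high, 2.2 kg, loose. Origin at the centre of its underside.

How it is judged:
By the outcome, as a careful person would: the job done as asked, in the order asked, and still so for the second after the job is handed in, with the robot touching nothing.
It also fails if it takes over 72 s, if anything falls off the work surface, if the arm or the gripper's body presses on something with over 40 N, if the wrist force passes 120 N, or if a joint passes its speed limit or range.

ROBOT

A 7-joint arm with a two-finger parallel gripper is mounted at the origin on the work surface. World frame = base frame: x ahead of the robot, y to its left, z up, the work surface at z = 0. Lengths are in m, angles in degrees, forces in N, time in s.
With the tool pointing down it reaches from about 0.425 to 0.875 m from the base axis. Payload 4.7 kg.
Tool frame: the origin (TCP) lies at the very end of the fingers, on their centre line; the grasp point (between the pads) lies 19 mm behind it; z points along the fingers, y is the line along which they close (so a half turn about z gives the same grasp; the last joint's range is limited). The gripper opens to 87 mm and grips with 3 to 60 N. Pads are 19 mm wide; open, the fingers measure 117 mm over their backs; the gripper's body (75 mm by 190 mm) begins 51 mm behind the grasp point.
Start: joints at [-70.869, 18.392, -4.016, 83.108, 1.295, 78.541, -3.26], TCP at [0.204, 0.617, 0.223] pointing down, gripper open.
Joint ranges: [-163.93, 163.93], [-17.29, 119.83], [-79.2, 71.16], [3.27, 140.29], [-89.18, 269.18], [5.43, 117.66], [-154.24, 154.24]. Speed limits (degrees/s): [147.25, 147.25, 180, 180, 180, 180, 180].

INTERFACE

Orientations are given as [roll, pitch, yaw] about the fixed x, y, z axes, in that order (R = Rz(yaw) Ry(pitch) Rx(roll)).
In Python, from cell import telemetry, cams, env gives the robot as it stands.
- The arm moves only by the tool arm_command, never from a script. Its argument "series" is text: rows parted by semicolons, each of 5 numbers parted by spaces: the shift along the tool's x, y, z in mm, then the turn about the tool's z in rad, then the closure in counts, from 0 (fully open) to 255 (shut). A call has 1 to 20 rows; each row shifts and turns the commanded pose from where the row before left it, along the tool's axes as they then stand; what a row does not reach is not made up. A row lasts 1/12 s, in which the tool goes at most 41.7 mm and 7.16 degrees, less where a joint would pass 70% of its speed; a pose out of reach is approached as far as the arm can. A call is refused whole if a number of a shift passes 41.7 or a number of a turn 0.125, either way. A call with a gripper value outside its range is refused whole. The fingers move at their own pace and stop on an object; "squeeze" is the grip in N (left out, the last holds). Time passes only in rows, so rows that do not move let the fingers close. It gives the time, the measured TCP pose, the force, the opening and the grip force at its end, in the units of the state.
- telemetry.get_obs(): the state, without advancing time (a new reading comes with each control period).
- cams.read_camera(name): name is "scene" or "top" or "wrist"; returns the picture (400x640x3 uint8, blue, green, red); there is no depth.
- cams.calibration(name): a dict with "K" (3x3 intrinsics, pixels), "origin" and "rotation" of the camera in the world; the wrist camera has in their place "hand_eye" (4x4, takes a point from camera to tool coordinates, whose origin is the TCP and whose axes are the flange's). Camera axes: x right, y down, z forward; pixel columns grow to the right and rows downward; lengths in m; the calibration is good to about 2 mm. A picture is of the moment at which its call begins: read the wrist's pose just before it. calibration takes no time and is no camera call.
- env.sign_off(): hands the job in; it is judged then, once.
The state is a dict: "time_s": time; "qpos": joint angles; "joint_velocities": joint speeds; "effort": joint torques, N m; "tool_pos": TCP position; "tool_rot": TCP orientation; "force": force on the tool from outside, world axes, zero at the start; "wrist_torque": the same for the moment, N m; "grip_width": finger opening in m; "grasp_force": force on a finger pad.
Only numpy, scipy, OpenCV 4.12 (cv2) and the standard library are available. Lean on these libraries where they do the work, as an engineer would, in place of code of your own. Each camera call takes 0.05 s, during which the arm holds its last target. There are 200 camera calls.

## Working session

There is one attempt and no reset: what is moved stays moved. The work goes in short steps, Python scripts to look and compute and a tool call to move; the robot and the scene stay as the last step left them, time stands still between calls to the robot, and variables do not carry over. Pictures are saved under pics/ and viewed, at most 10 in all, crops included, and the job is handed in when it is done.

Besides the shell and the picture viewer there is one more tool, called as name(argument=value, ...) on one line, values as JSON. arm_command: Moves the arm, as the interface text tells. Its arguments: {"type":"object","properties":{"series":{"type":"string"},"squeeze":{"type":"number"}},"required":["series"]}

```bash
mkdir -p pics; ls
cat > h.py <<'E'
import numpy as np,cv2
from cell import telemetry,cams,env
np.set_printoptions(precision=4,suppress=True)
E
python3 - <<'E'
from h import *
o=telemetry.get_obs()
print(o)
for n in("scene","top","wrist"):
    cv2.imwrite(f"pics/{n}0.png",cams.read_camera(n)); print(n,cams.calibration(n))
E
```

```text
pics
{'time_s': 0.0, 'qpos': array([-70.8685,  18.4415,  -4.0163,  83.177 ,   1.294 ,  78.5403,
        -3.2588]), 'joint_velocities': array([-0.0955, -0.0192, -0.0038,  0.0332, -0.086 , -0.0342, -0.0519]), 'effort': array([  0.0006, -49.1274,  -0.4035, -31.2532,  -0.0638,   0.0433,
         0.0002]), 'tool_pos': array([0.2042, 0.6165, 0.2214]), 'tool_rot': array([-179.8863,    0.0045,  161.6801]), 'force': array([-0.1988,  0.7338, -0.4346]), 'wrist_torque': array([-0.0066, -0.0194,  0.0386]), 'grasp_force': 0.0, 'grip_width': 0.08690558534161112}
scene {'K': array([[488.9176,   0.    , 315.8554],
       [  0.    , 488.9176, 193.988 ],
       [  0.    ,   0.    ,   1.    ]]), 'origin': array([ 1.4515, -0.2135,  0.6904]), 'rotation': array([-123.268 ,   -1.2569,   76.8633])}
top {'K': array([[377.975 ,   0.    , 316.7879],
       [  0.    , 377.975 , 196.2473],
       [  0.    ,   0.    ,   1.    ]]), 'origin': array([ 0.4273, -0.0008,  0.9776]), 'rotation': array([-169.8613,   -0.0123,  -90.3522])}
wrist {'K': array([[359.6839,   0.    , 317.6167],
       [  0.    , 359.6839, 198.4794],
       [  0.    ,   0.    ,   1.    ]]), 'hand_eye': array([[ 0.0006, -0.9659, -0.259 ,  0.0696],
       [ 1.    ,  0.0003,  0.001 ,  0.0002],
       [-0.0009, -0.259 ,  0.9659, -0.1622],
       [ 0.    ,  0.    ,  0.    ,  1.    ]])}
```

View pics/scene0.png

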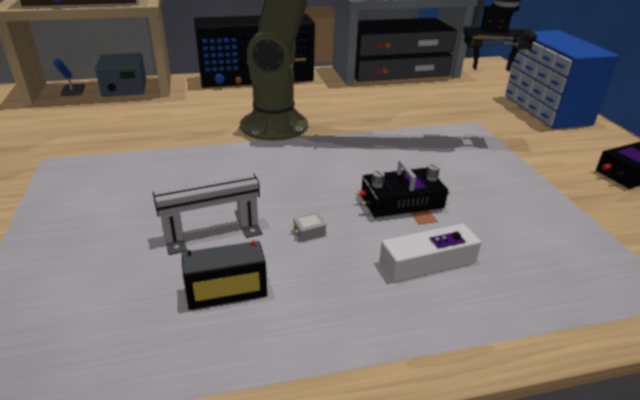

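View pics/top0.png

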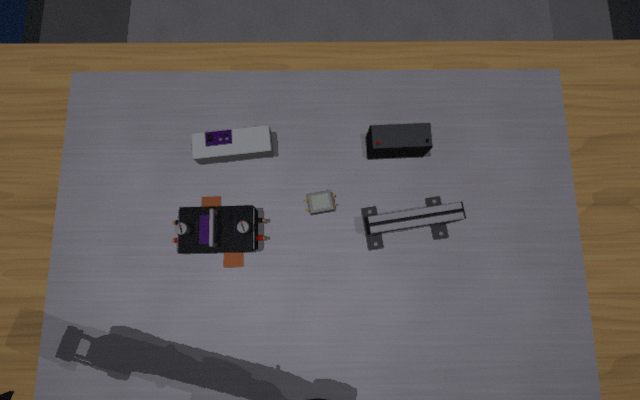

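The top view shows the box at about (217,229) px with knobs near (182,228) and (243,227). The bar is at about (415,217), the foam at (232,143), the battery at (399,140) and the filter at (321,203). I'll enlarge the box and the bar.

Run:
```python
from h import *
im=cv2.imread("pics/top0.png")
a=cv2.resize(im[190:280,160:280],None,fx=5,fy=5,interpolation=cv2.INTER_CUBIC)[:, :]
b=cv2.resize(im[185:260,355:475],None,fx=5,fy=5,interpolation=cv2.INTER_CUBIC)
a=cv2.resize(im[195:255,160:290],None,fx=6,fy=5,interpolation=cv2.INTER_CUBIC)
b=cv2.resize(im[192:252,355:485],None,fx=6,fy=5,interpolation=cv2.INTER_CUBIC)
cv2.imwrite("pics/c0.png",np.vstack([a,b])[:600])
```

```text
(no output)
```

View pics/c0.png

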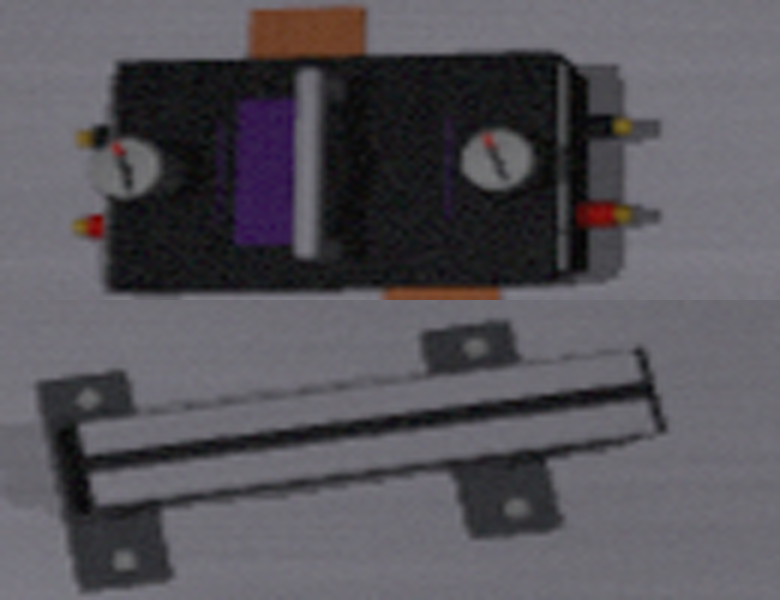

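Crop readings, converted to full-image pixels: knobs (181.7,228.6) and (243.0,227.0), handle top (211.5,227.6). The bar top's corners in the crop are (78,423), (92,507), (640,350) and (662,432).

```bash
cat >> h.py <<'E'
from scipy.spatial.transform import Rotation as R
def rot(a): return R.from_euler('xyz',a,degrees=True).as_matrix()
def ray(n,px,z,o=None):
    c=cams.calibration(n); d=np.linalg.inv(c["K"])@np.array([*px,1.])
    if n=="wrist":
        H=c["hand_eye"];T=rot(o["tool_rot"]);d=T@H[:3,:3]@d;p=T@H[:3,3]+o["tool_pos"]
    else: d=rot(c["rotation"])@d;p=np.array(c["origin"])
    return p+d*(z-p[2])/d[2]
def proj(n,P,o=None):
    c=cams.calibration(n);P=np.array(P,float)
    if n=="wrist":
        H=c["hand_eye"];T=rot(o["tool_rot"]);q=H[:3,:3].T@(T.T@(P-o["tool_pos"])-H[:3,3])
    else: q=rot(c["rotation"]).T@(P-c["origin"])
    q=c["K"]@q; return q[:2]/q[2]
E
python3 - <<'E'
from h import *
for n,p,z in(("kL",(181.7,228.6),.099),("kR",(243,227),.099),("h",(211.5,227.6),.106)):print(n,ray("top",p,z))
C=[ray("top",(355+x/6,192+(y-300)/5),.12) for x,y in((78,423),(92,507),(640,350),(662,432))]
print(np.array(C),np.mean(C,0)); d=C[2]+C[3]-C[0]-C[1];print(np.linalg.norm(d)/2,np.degrees(np.arctan2(d[1],d[0])))
for n,p,z in(("filter",(321,201),.034),("foam",(232,140),.06),("bat",(400,133),.094)):print(n,ray("top",p,z))
E
```

```text
kL [0.5099 0.3127 0.099 ]
kR [0.5127 0.1703 0.099 ]
h [0.5111 0.2416 0.106 ]
[[ 0.5327 -0.1185  0.12  ]
 [ 0.4944 -0.1226  0.12  ]
 [ 0.5651 -0.3348  0.12  ]
 [ 0.5272 -0.3404  0.12  ]] [ 0.5299 -0.2291  0.12  ]
0.21949045807771847 -81.44925292009724
filter [ 0.5837 -0.0126  0.034 ]
foam [0.7374 0.2119 0.06  ]
bat [ 0.7413 -0.2066  0.094 ]
```

arm_command(series="-29.4 -19 0 0 90;-29.4 -19 0 0 90;-29.4 -19 0 0 90;-29.4 -19 0 0 90;-29.4 -19 0 0 90;-29.4 -19 0 0 90;-29.4 -19 0 0 90;-29.4 -19 0 0 90;-29.4 -19 0 0 90;-29.4 -19 0 0 90;-29.4 -19 0 0 90;-29.4 -19 0 0 90;-29.4 -19 0 0 90;-29.4 -19 0 0 90;0 0 0 0 90;0 0 0 0 90;0 0 0 0 90;0 0 0 0 90", squeeze=40)

```text
time_s: 1.65
tool_pos: [0.5105, 0.2367, 0.2223]
tool_rot: [180.0, -0.1, 161.8]
force: [0.2, -0.1, -0.1]
grip_width: 0.0561
grasp_force: 0.0
```

```bash
cat >> h.py <<'E'
def to(o,goal):
    T=rot(o["tool_rot"]); return 1000*T.T@(np.array(goal)-o["tool_pos"])
E
python3 - <<'E'
from h import *
o=telemetry.get_obs();cv2.imwrite("pics/w1.png",cams.read_camera("wrist"));print(o["qpos"],o["tool_pos"],o["tool_rot"],o["force"],o["wrist_torque"],o["grip_width"])
for P in((.5099,.3127,.099),(.5127,.1703,.099),(.5111,.2416,.106)):print(proj("wrist",P,o))
print(to(o,(.5127,.1703,.11)))
E
```

```text
[-40.9373   7.6814  14.7497  96.385   -2.0524  76.2228  45.9926] [0.5105 0.2367 0.2223] [179.9906  -0.052  161.8169] [ 0.1899 -0.1466 -0.1339] [0.038  0.0353 0.0194] 0.05609775911009899
[407.0745 160.9101]
[242.0896 216.9973]
[323.0733 191.3115]
[-22.929  -62.3776 112.2812]
```

View pics/w1.png

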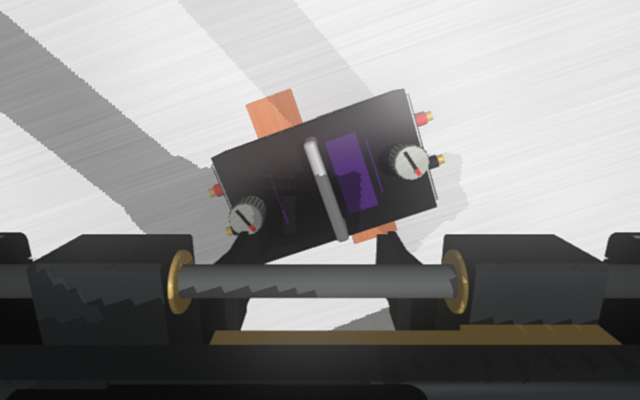

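In the wrist picture, knob A's top is at about (243,216), knob B's at (411,162) and the handle's middle at (325,190). All three are within a few px of the prediction.

Run:
```python
from h import *
o=telemetry.get_obs()
im=cv2.imread("pics/w1.png")
for c in((243,216),(411,160)):
    x,y=c;s=im[y-24:y+24,x-24:x+24].astype(int)
    m=((s.min(2)>130)&((s.max(2)-s.min(2))<50)).astype(np.uint8)
    n,l,st,ce=cv2.connectedComponentsWithStats(m);print(st[1:][st[1:,4]>40],ce[1:][st[1:,4]>40]+[x-24,y-24])
A=ray("wrist",(243,216),.099,o);B=ray("wrist",(411,162),.099,o);print(A,B,np.linalg.norm(A-B),ray("wrist",(325,190),.106,o))
print(to(o,[*(A[:2]),.11]))
```

```text
[[  0   4  34  44 681]] [[230.5022 217.931 ]]
[[   8    0   40   48 1146]] [[416.6501 158.7862]]
[0.5122 0.1714 0.099 ] [0.5118 0.3156 0.099 ] 0.14416470364501413 [0.5106 0.2435 0.106 ]
[-22.0827 -61.5881 112.3522]
```

arm_command(series="-7.4 -20.5 0 0 90;-7.4 -20.5 0 0 90;-7.3 -20.5 0 0 90;0 0 30 0 90;0 0 30 0 90;0 0 30 0 90;0 0 20 0 90;0 0 20 0 90;0 0 17 0 90;0 0 0 0 90;0 0 0 0 90;0 0 0 0 255;0 0 0 0 255;0 0 0 0 255;0 0 0 0 255;0 0 0 0 255;0 0 0 0 255", squeeze=40)

```text
time_s: 3.12
tool_pos: [0.514, 0.1716, 0.0764]
tool_rot: [179.8, 0.1, 161.7]
force: [1.7, 3.9, -0.8]
grip_width: 0.0271
grasp_force: 40.0
```

```bash
cat > s.py <<'E'
from h import *
o=telemetry.get_obs()
for k in("time_s","qpos","tool_pos","tool_rot","force","wrist_torque","grip_width","grasp_force"):print(k,o[k])
E
python3 s.py
```

```text
time_s 3.1167
qpos [-36.5159  12.2791  17.048  109.0401  -4.2842  59.0812  54.0668]
tool_pos [0.514  0.1716 0.0764]
tool_rot [179.8017   0.0911 161.7106]
force [ 1.7109  3.8778 -0.8249]
wrist_torque [ 0.8104 -0.3843  0.0165]
grip_width 0.0271451869714204
grasp_force 39.99865014106035
```

arm_command(series="0 0 0 -0.1 255;0 0 0 -0.1 255;0 0 0 -0.1 255;0 0 0 -0.1 255;0 0 0 -0.1 255;0 0 0 -0.1 255;0 0 0 -0.1 255;0 0 0 -0.1 255;0 0 0 -0.1 255;0 0 0 -0.1 255;0 0 0 -0.1 255;0 0 0 -0.1 255;0 0 0 -0.1 255;0 0 0 -0.1 255;0 0 0 0 255")

```text
time_s: 4.37
tool_pos: [0.5142, 0.1712, 0.0764]
tool_rot: [-179.9, 0.2, -117.9]
force: [1.4, 4.6, 0.4]
grip_width: 0.0273
grasp_force: 40.0
```

```bash
python3 s.py
```

```text
time_s 4.3667
qpos [-28.613   12.1123   8.2547 108.7469  -2.0851  59.0924 132.5959]
tool_pos [0.5142 0.1712 0.0764]
tool_rot [-179.9229    0.1813 -117.9301]
force [1.3727 4.6075 0.38  ]
wrist_torque [ 0.8628 -0.3699  0.0548]
grip_width 0.02731525725982589
grasp_force 39.995485888794065
```

arm_command(series="0 0 0 0 90;0 0 0 0 90;0 0 0 0 90;0 0 0 0.12 90;0 0 0 0.12 90;0 0 0 0.12 90;0 0 0 0.12 90;0 0 0 0.12 90;0 0 0 0.12 90;0 0 0 0.12 90;0 0 0 0.12 90;0 0 0 0.12 90;0 0 0 0.12 90;0 0 0 0.12 90;0 0 0 0.12 90;0 0 0 0.12 255;0 0 0 0 255;0 0 0 0 255;0 0 0 0 255")

```text
time_s: 5.95
tool_pos: [0.5129, 0.1695, 0.0754]
tool_rot: [-180.0, -0.0, 152.6]
force: [-0.4, -0.2, 0.1]
grip_width: 0.0374
grasp_force: 0.0
```

arm_command(series="0 0 0 0 255;0 0 0 -0.1 255;0 0 0 -0.1 255;0 0 0 -0.1 255;0 0 0 -0.1 255;0 0 0 -0.1 255;0 0 0 0 255")

```text
time_s: 6.53
tool_pos: [0.5142, 0.1713, 0.0764]
tool_rot: [179.9, 0.2, -178.6]
force: [1.4, 3.3, 1.2]
grip_width: 0.0273
grasp_force: 40.0
```

```bash
python3 s.py
```

```text
time_s 6.5333
qpos [-34.4781  12.2225  14.7843 108.9518  -3.6991  59.0853  73.2819]
tool_pos [0.5142 0.1713 0.0764]
tool_rot [ 179.8685    0.1518 -178.5958]
force [1.3762 3.3102 1.1854]
wrist_torque [ 0.7142 -0.3432  0.0821]
grip_width 0.027280843175380706
grasp_force 39.98735365457833
```

arm_command(series="0 0 0 0 90;0 0 0 0 90;0 0 0 0 90;0 0 0 0 90;0 0 0 0 90")

```text
time_s: 6.95
tool_pos: [0.5127, 0.1692, 0.0752]
tool_rot: [-180.0, -0.1, -178.9]
force: [-0.2, 0.7, 0.4]
grip_width: 0.0517
grasp_force: 0.0
```

Run:
```python
from h import *
o=telemetry.get_obs();w=cams.read_camera("wrist");t=cams.read_camera("scene")
print(o["force"])
for z in(.099,.107):
  print(proj("wrist",(.513,.171,z),o),proj("scene",(.513,.171,z)))
  print("B",proj("wrist",(.512,.3155,z),o),proj("scene",(.512,.3155,z)))
a=cv2.resize(w,(400,250)); b=cv2.resize(t[150:225,340:460],(800,500)) 
t0=cv2.resize(cv2.imread("pics/scene0.png")[150:225,340:460],(400,250))
cv2.imwrite("pics/d1.png",np.vstack([np.hstack([w[:300]]),np.hstack([cv2.resize(t[150:225,340:460],(320,200)),cv2.resize(t0,(320,200))])]))
```

```text
[-0.2443  0.738   0.3869]
[321.6798 273.3158] [378.1072 172.1539]
B [663.0904 277.3349] [434.0813 166.159 ]
[321.8962 282.493 ] [378.4168 169.2507]
B [681.5673 286.6973] [434.5897 163.3068]
```

View pics/d1.png

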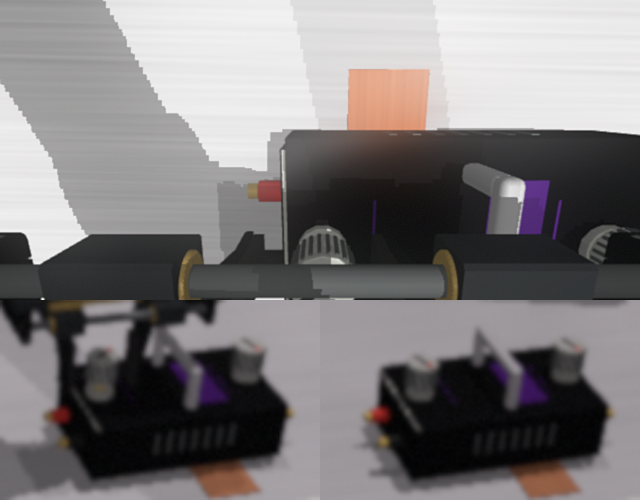

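In the scene crops, knob A's top is about 8 crop px higher than before, while B hasn't changed. I'll check that in numbers.

Run:
```python
from h import *
t=cams.read_camera("scene");t0=cv2.imread("pics/scene0.png")
for c in(376,378,380,432,434):
  print(c,t0[158:192,c].mean(1).astype(int));print("   ",t[158:192,c].mean(1).astype(int))
```

```text
376 [155 155 156 156 155 155 155 156 156 156 156 152 136 117 124 139 139 123
  94  71  62  62  63  63  63  64  69  74  74  56  30  12  13  10]
    [ 87 133 158 163 162 161 162 163 158 138 104  80  69  66  73  76  68  61
  59  62  65  67  67  73  76  76  77  79  78  60  31   7   8   5]
378 [155 155 156 156 155 155 156 156 156 156 156 152 145 132 113 111 127 129
 106  77  64  59  58  60  60  63  69  76  75  58  31  13  12  10]
    [ 97 137 158 162 162 161 162 163 159 141 106  70  54  65  78  81  78  72
  69  68  68  68  67  74  77  77  78  80  78  62  31  11   7   6]
380 [155 155 155 156 154 155 155 156 156 157 157 156 154 149 138 121 114 117
 103  74  58  55  55  57  61  64  69  73  69  54  25  12  11  12]
    [109 143 160 162 161 162 162 163 160 146 118 100  97  88  83  80  72  62
  59  58  58  61  64  69  74  76  76  75  68  46  22  10   8   6]
432 [155 155 155 155 154 147 128 112 122 137 131 107  78  63  60  61  60  60
  64  70  74  73  61  37  15   9  12  12  11  11   8  10  11   9]
    [162 162 162 162 161 154 135 118 128 143 137 113  82  66  63  63  65  66
  69  75  79  78  65  39  16   9  14  13  11  12  14  11  13   8]
434 [157 156 156 156 155 151 145 132 115 115 127 116  84  63  58  61  62  61
  61  67  74  73  59  35  14  11  11  11  11  12  10  10   8   9]
    [163 163 163 161 161 159 152 138 120 122 133 122  89  67  62  64  66  63
  64  71  77  78  64  38  17  12  12  13  15  12  10  12  13  11]
```

Knob A has risen by 3 px, about 8 mm, so it is free. Next is knob B.

arm_command(series="0 0 -30 0 90;0 0 -30 0 90;-0.7 36.6 0 0 90;-0.7 36.6 0 0 90;-0.7 36.6 0 0 90;-0.7 36.6 0 0 90;0 0 0 0.12 90;0 0 0 0.12 90;0 0 0 0.12 90;0 0 0 0.12 90;0 0 0 0.12 90;0 0 0 0.12 90;0 0 0 0.12 90;0 0 0 0.12 90;0 0 0 0.12 90;0 0 0 0.12 90;0 0 0 0 90;0 0 0 0 90;0 0 0 0 90")

```text
time_s: 8.68
tool_pos: [0.5129, 0.3163, 0.1355]
tool_rot: [-180.0, 0.0, 112.6]
force: [-0.2, -0.0, 0.4]
grip_width: 0.0563
grasp_force: 0.0
```

Run:
```python
from h import *
o=telemetry.get_obs();print(o["qpos"],o["tool_pos"],o["tool_rot"],to(o,(.5125,.3155,.0753)))
```

```text
[-50.2791  16.1756  19.0836  97.1714  -5.6501  67.6036  -7.1632] [0.5129 0.3163 0.1355] [-179.9945    0.0041  112.5768] [-0.5508 -0.6582 60.2122]
```

arm_command(series="0 0 20 0 90;0 0 20 0 90;0 0 20 0 90;0 0 0 0 90;0 0 0 0 255;0 0 0 0 255;0 0 0 0 255;0 0 0 0 255;0 0 0 0 255;0 0 0 0 255;0 0 0 0 255")

```text
time_s: 9.6
tool_pos: [0.5123, 0.3161, 0.0761]
tool_rot: [-179.9, -0.0, 112.4]
force: [-3.9, -2.3, 3.9]
grip_width: 0.0271
grasp_force: 40.0
```

arm_command(series="0 0 0 -0.1 255;0 0 0 -0.1 255;0 0 0 -0.1 255;0 0 0 -0.1 255;0 0 0 -0.1 255;0 0 0 -0.1 255;0 0 0 -0.1 255;0 0 0 -0.1 255;0 0 0 -0.1 255;0 0 0 -0.1 255;0 0 0 -0.1 255;0 0 0 -0.1 255;0 0 0 -0.1 255;0 0 0 -0.1 255;0 0 0 -0.1 255;0 0 0 -0.1 255;0 0 0 -0.1 255;0 0 0 -0.1 255;0 0 0 -0.1 255;0 0 0 0 255")

```text
time_s: 11.27
tool_pos: [0.5124, 0.3157, 0.0761]
tool_rot: [180.0, -0.1, -138.5]
force: [-3.8, -1.3, 5.4]
grip_width: 0.027
grasp_force: 40.0
```

```bash
python3 s.py
```

```text
time_s 11.2667
qpos [-35.8506  18.9488   2.0084  99.8763  -0.741   61.2689  97.9156]
tool_pos [0.5124 0.3157 0.0761]
tool_rot [ 179.9916   -0.0808 -138.4906]
force [-3.8472 -1.2534  5.3679]
wrist_torque [-0.428   0.767   0.0146]
grip_width 0.026971990291062398
grasp_force 39.995893305167556
```

Now release, and check whether B has risen.

arm_command(series="0 0 0 0 90;0 0 0 0 90;0 0 0 0 90;0 0 0 0 90;0 0 0 0 90")

```text
time_s: 11.68
tool_pos: [0.5132, 0.3164, 0.0754]
tool_rot: [-180.0, 0.0, -138.7]
force: [0.2, -0.1, 0.7]
grip_width: 0.0517
grasp_force: 0.0
```

```bash
cat > b.py <<'E'
from h import *
t=cams.read_camera("scene");t0=cv2.imread("pics/scene0.png")
for c in(376,378,380,430,432,434,436):
  print(c,t0[150:180,c].mean(1).astype(int));print("   ",t[150:180,c].mean(1).astype(int))
cv2.imwrite("pics/sb.png",cv2.resize(t[140:225,340:460],(720,510)))
E
python3 b.py
```

```text
376 [151 154 155 156 156 155 155 155 155 155 156 156 155 155 155 156 156 156
 156 152 136 117 124 139 139 123  94  71  62  62]
    [160 160 160 161 161 161 160 156 150 145 145 144 143 143 144 144 142 128
 109  97  92  94  97  88  70  62  59  61  65  67]
378 [150 154 155 155 155 156 155 155 155 155 156 156 155 155 156 156 156 156
 156 152 145 132 113 111 127 129 106  77  64  59]
    [160 160 160 161 161 161 161 159 152 146 145 144 143 143 144 144 141 125
  99  76  67  87 110 107  84  71  68  68  68  67]
380 [151 154 155 155 155 155 155 155 155 155 155 156 154 155 155 156 156 157
 157 156 154 149 138 121 114 117 103  74  58  55]
    [161 160 161 161 161 161 161 159 153 147 144 143 143 143 144 145 142 125
  96  80  88  98  99  90  74  63  60  58  57  59]
430 [110 133 150 154 154 154 155 155 155 155 155 154 154 148 137 133 139 135
 113  83  61  58  56  57  56  57  60  68  72  71]
    [48 43 28 21 19 16 11 12  9 10  6 10  7  8 10  9  9  8 11  7 12  7  8  9
  7  9  9  8 11  8]
432 [110 133 149 153 154 155 155 155 155 155 155 155 154 147 128 112 122 137
 131 107  78  63  60  61  60  60  64  70  74  73]
    [48 44 33 25 19 18 15 10 10  9 13 15 17 20 12  8  9 12 11  9  9 11 13 15
 20 27 32 36 40 49]
434 [109 130 148 154 155 156 155 156 157 156 156 156 155 151 145 132 115 115
 127 116  84  63  58  61  62  61  61  67  74  73]
    [43 43 39 30 22 21 18 16 12 11 17 28 37 37 27 15 10 14 22 38 50 54 56 59
 61 67 72 73 74 77]
436 [106 123 143 153 156 156 156 156 156 156 156 156 155 153 150 145 137 126
 121 111  82  61  54  51  51  51  55  62  63  56]
    [55 55 44 34 26 22 20 18 12 10 12 18 24 28 21 14 13 18 34 50 59 57 55 58
 68 85 89 81 74 67]
```

arm_command(series="0 0 -38 0 90;0 0 -38 0 60;0 0 -38 0 20;23.7 -27 0 0 0;23.7 -27 0 0 0;0 0 0 0.12 0;0 0 0 0.12 0;0 0 0 0.12 0;0 0 0 0.12 0;0 0 0 0.12 0;0 0 0 0.1 0;0 0 0 0 0;0 0 0 0 0")

```text
time_s: 12.82
tool_pos: [0.5129, 0.2445, 0.1895]
tool_rot: [180.0, 0.0, -178.7]
force: [0.4, 0.0, -0.0]
grip_width: 0.0869
grasp_force: 0.0
```

```bash
python3 s.py
python3 - <<'E'
from h import *
o=telemetry.get_obs();w=cams.read_camera("wrist");t=cams.read_camera("scene")
for z in(.099,.107):
  print(proj("wrist",(.514,.1715,z),o),proj("wrist",(.5125,.316,z),o))
print(proj("wrist",(.513,.2435,.106),o))
cv2.imwrite("pics/d2.png",np.vstack([w[:300],np.hstack([cv2.resize(t[140:225,340:460],(320,227)),cv2.resize(cv2.imread("pics/scene0.png")[140:225,340:460],(320,227))])]))
E
```

```text
time_s 12.8167
qpos [-34.8409   9.4395   7.453   97.9883  -1.2738  72.6471  64.2249]
tool_pos [0.5129 0.2445 0.1895]
tool_rot [ 179.9996    0.0081 -178.6672]
force [ 0.4264  0.0139 -0.0024]
wrist_torque [ 0.0497 -0.0284 -0.0387]
grip_width 0.08693628315278276
grasp_force 0.0
[217.2089 199.8734] [415.4612 202.4098]
[214.1634 202.8525] [418.4361 205.4589]
[316.0783 203.4238]
```

View pics/d2.png

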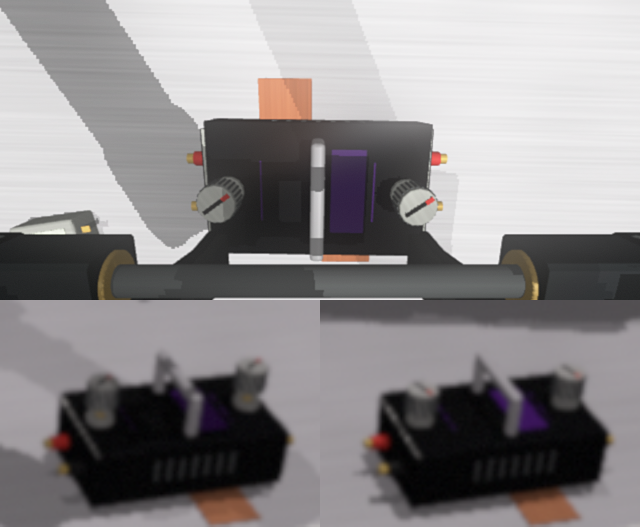

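Both knobs are up: A's top is at (217,204) and B's at (419,206), 202 px apart, which fits z = 0.107. The cover is still seated. Next I grip the handle, with the fingers partly closed so they clear the knobs.

arm_command(series="0 -0.8 0 0.012 110;0 0 0 0 110;0 0 0 0 110;0 0 27 0 110;0 0 27 0 110;0 0 27 0 110;0 0 26.5 0 110;0 0 0 0 110;0 0 0 0 255;0 0 0 0 255;0 0 0 0 255;0 0 0 0 255;0 0 0 0 255;0 0 0 0 255;0 0 0 0 255;0 0 0 0 255", squeeze=60)

```text
time_s: 14.25
tool_pos: [0.5132, 0.2438, 0.0826]
tool_rot: [180.0, 0.0, -179.5]
force: [0.0, 0.1, 2.9]
grip_width: 0.0091
grasp_force: 60.0
```

```bash
python3 s.py
```

```text
time_s 14.25
qpos [-34.4691  14.7417   7.2909 104.6684  -2.135   60.6692  64.1026]
tool_pos [0.5132 0.2438 0.0826]
tool_rot [ 179.9671    0.0413 -179.5262]
force [0.0491 0.1169 2.856 ]
wrist_torque [0.0081 0.0464 0.0123]
grip_width 0.009141296420219857
grasp_force 59.99948691576719
```

arm_command(series="0 0 -4 0 255;0 0 -6 0 255;0 0 -8 0 255;0 0 -8 0 255;0 0 -8 0 255;0 0 -10 0 255;0 0 -12 0 255;0 0 0 0 255")

```text
time_s: 14.92
tool_pos: [0.5148, 0.2445, 0.1416]
tool_rot: [179.8, 0.3, -179.5]
force: [0.7, 0.3, -3.5]
grip_width: 0.0088
grasp_force: 60.0
```

```bash
python3 s.py
```

```text
time_s 14.9167
qpos [-34.692   11.4682   7.461  101.3324  -1.6226  66.9938  63.7168]
tool_pos [0.5148 0.2445 0.1416]
tool_rot [ 179.8478    0.2686 -179.5316]
force [ 0.6684  0.2988 -3.52  ]
wrist_torque [ 0.1042 -0.0719  0.0109]
grip_width 0.008815749864844551
grasp_force 59.99983303248882
```

arm_command(series="0 0 -22 0 255;0 0 -22 0 255;0 0 -22 0 255;0 0 -22 0 255;-0.5 -10 0 0 255;-0.5 -18 0 0 255;-0.6 -26 0 0 255;-0.6 -26 0 0 255;-0.6 -26 0 0 255;-0.6 -26 0 0 255;-0.6 -26 0 0 255;-0.6 -26 0 0 255;-0.6 -26 0 0 255;-0.6 -26 0 0 255;-0.6 -26 0 0 255;-0.6 -26 0 0 255;-0.6 -26 0 0 255;-0.6 -26 0 0 255;-0.6 -26 0 0 255;-0.6 -26 0 0 255")

```text
time_s: 16.58
tool_pos: [0.5243, -0.1503, 0.2247]
tool_rot: [180.0, -0.1, -179.6]
force: [1.6, -0.3, -3.9]
grip_width: 0.009
grasp_force: 60.0
```

arm_command(series="-0.6 -26 0 0 255;-0.6 -22 0 0 255;-0.6 -20 0 0 255;-0.4 -12 0 0 255;0 0 0 -0.04 255;0 0 0 -0.05 255;0 0 0 -0.05 255;0 0 0 0 255;0 0 0 0 255;0 0 0 0 255;0 0 0 0 255")

```text
time_s: 17.5
tool_pos: [0.5281, -0.2284, 0.2257]
tool_rot: [180.0, -0.0, -171.6]
force: [0.4, 0.3, -3.6]
grip_width: 0.009
grasp_force: 60.0
```

```bash
python3 s.py;python3 - <<'E'
from h import *
o=telemetry.get_obs();w=cams.read_camera("wrist");t=cams.read_camera("top")
cv2.imwrite("pics/t3.png",t);cv2.imwrite("pics/w3.png",w)
a=np.radians(8.55);u=np.array([np.cos(a),np.sin(a)]);v=np.array([-u[1],u[0]]);c=np.array([.5299,-.2291])
for i in(-1,1):
  for j in(-1,1):print(i,j,proj("wrist",[*(c+.02*i*u+.11*j*v),.12],o))
print(to(o,(.5299,-.2291,.16)))
cv2.imwrite("pics/d3.png",np.hstack([w,cv2.resize(t[190:245,350:380],(160,400))])[:, :640])
E
```

```text
time_s 17.5
qpos [ -5.503    9.6641  29.6481  94.83    -4.8891  76.8232 123.3542]
tool_pos [ 0.5281 -0.2284  0.2257]
tool_rot [ 179.9895   -0.0229 -171.5593]
force [ 0.3906  0.321  -3.6456]
wrist_torque [-0.0345  0.0487  0.044 ]
grip_width 0.009019424077857144
grasp_force 59.999217353761196
-1 -1 [170.7849 172.3032]
-1 1 [461.7404 171.8815]
1 -1 [176.2402 222.4922]
1 1 [456.5225 222.0738]
[-1.6586 -0.9898 65.67  ]
```

View pics/w3.png

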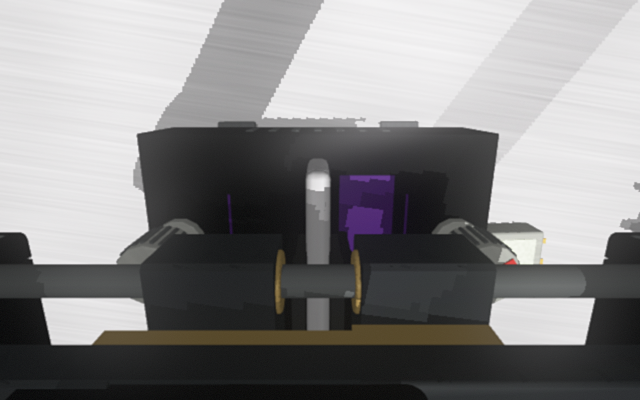

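The wrist view shows the cover level and centred between columns 138 and 498. The two bar feet show symmetrically beyond it at about (237,122) and (398,122), so it is centred lengthwise and aligned. I'll check the across-bar offset from the feet edges.

Run:
```python
from h import *
o=telemetry.get_obs()
a=np.radians(8.55);u=np.array([np.cos(a),np.sin(a)]);v=np.array([-u[1],u[0]]);c=np.array([.5299,-.2291])
for j in(-1,1):
  for k in (-.02,.02):print(proj("wrist",[*(c+.055*u+(.085*j+k)*v),.006],o))
print(np.round(cv2.imread("pics/w3.png")[112:132,[230,237,250,390,398,405]].mean(2).T))
```

```text
[222.6581 218.8222]
[258.481  218.7893]
[374.8898 218.6823]
[410.7032 218.6493]
[[156. 156. 156. 155. 154. 153. 153. 157. 151. 111.  79.  77.  79.  81.
   76.  53.  45.  45.  45.  45.]
 [157. 155. 154. 156. 156. 154. 154. 156. 148. 110.  78.  77.  79.  82.
   75.  55.  47.  44.  46.  44.]
 [159. 159. 156. 157. 156. 155. 156. 157. 149. 112.  81.  78.  81.  83.
   77.  58.  52.  63.  70.  63.]
 [228. 228. 228. 229. 229. 228. 227. 229. 226. 159. 138. 146. 147. 146.
  141. 120. 109. 109. 110. 109.]
 [227. 229. 229. 228. 230. 229. 229. 230. 222. 158. 138. 147. 146. 145.
  139. 119. 107. 106. 105. 102.]
 [229. 228. 228. 229. 229. 230. 231. 232. 225. 158. 137. 144. 146. 145.
  138. 116. 105. 104. 101.  99.]]
```

Run:
```python
from h import *
o=telemetry.get_obs()
a=np.radians(8.55);u=np.array([np.cos(a),np.sin(a)]);v=np.array([-u[1],u[0]]);c=np.array([.5299,-.2291])
for j in(-1,1):
  for k in (-.02,.02):print(proj("wrist",[*(c-.055*u+(.085*j+k)*v),.006],o))
```

```text
[215.3176 117.9656]
[253.8782 117.9336]
[379.1823 117.8294]
[417.7319 117.7973]
```

arm_command(series="-3 0 0 0 255;0 0 15 0 255;0 0 20 0 255;0 0 20 0 255;0 0 12 0 255;0 0 8 0 255;0 0 3 0 255;0 0 0 0 255;0 0 0 0 255")

```text
time_s: 18.35
tool_pos: [0.5321, -0.2281, 0.149]
tool_rot: [-180.0, 0.1, -171.5]
force: [0.6, -0.0, -4.4]
grip_width: 0.0093
grasp_force: 60.0
```

arm_command(series="0 0 1 0 255;0 0 1 0 255;0 0 1 0 255;0 0 1 0 255;0 0 1 0 255;0 0 1 0 255;0 0 0 0 255;0 0 0 0 255")

```text
time_s: 19.02
tool_pos: [0.5314, -0.2278, 0.1419]
tool_rot: [180.0, -0.0, -171.5]
force: [-0.1, 0.6, -3.7]
grip_width: 0.0092
grasp_force: 60.0
```

arm_command(series="0 0 0.5 0 255;0 0 0.5 0 255;0 0 0.5 0 255;0 0 0 0 255;0 0 0 0 255")

```text
time_s: 19.43
tool_pos: [0.5315, -0.2279, 0.1407]
tool_rot: [180.0, 0.0, -171.5]
force: [-0.5, 1.1, -2.6]
grip_width: 0.0093
grasp_force: 60.0
```

arm_command(series="0 0 0.5 0 255;0 0 0.5 0 255;0 0 0 0 255;0 0 0 0 255;0 0 0 0 255")

```text
time_s: 19.85
tool_pos: [0.5315, -0.2279, 0.1406]
tool_rot: [180.0, 0.0, -171.5]
force: [-2.5, 1.4, 5.5]
grip_width: 0.0091
grasp_force: 60.0
```

The bar now carries the cover: TCP z is 0.1406 as predicted and the force has turned upward. Release and retreat.

arm_command(series="0 0 -0.3 0 255;0 0 0 0 255;0 0 0 0 150;0 0 0 0 110;0 0 0 0 110;0 0 0 0 110;0 0 0 0 110;0 0 -10 0 110;0 0 -20 0 110;0 0 -30 0 110;0 0 -35 0 110;0 0 -35 0 110;0 0 0 0 110;0 0 0 0 110")

```text
time_s: 21.02
tool_pos: [0.5328, -0.2286, 0.2731]
tool_rot: [-179.9, 0.3, -171.5]
force: [0.9, -0.4, 0.0]
grip_width: 0.0497
grasp_force: 0.0
```

Run:
```python
from h import *
o=telemetry.get_obs();w=cams.read_camera("wrist");t=cams.read_camera("scene")
a=np.radians(8.55);u=np.array([np.cos(a),np.sin(a)]);v=np.array([-u[1],u[0]]);c=np.array([.5313,-.228])
for i,j in((-1,-1),(-1,1),(1,-1),(1,1)):print(proj("wrist",[*(c+.056*i*u+.09*j*v),.123],o))
cv2.imwrite("pics/d4.png",np.vstack([w[:290],cv2.resize(t[140:320,140:490],(602,310))[:, :602].copy() if 0 else cv2.resize(t[140:320,140:510],(640,310))]))
```

```text
[212.5621 115.925 ]
[425.3929 115.8151]
[221.95   239.5686]
[415.8931 239.5877]
```

View pics/d4.png

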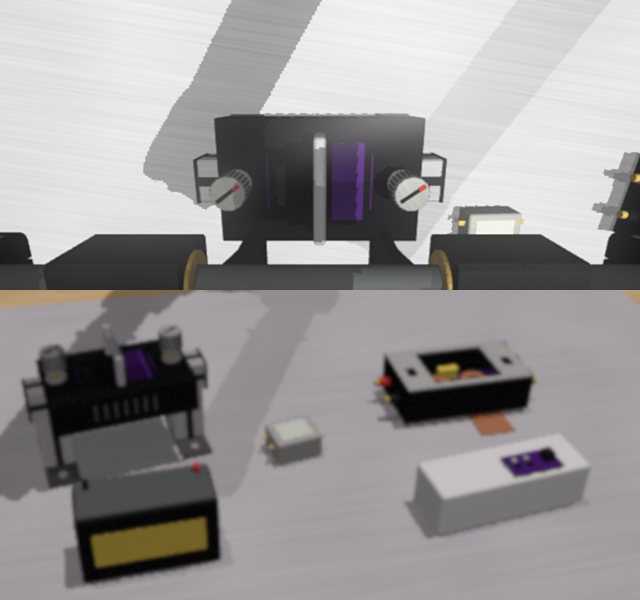

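The cover sits level. The bar's ends show equally on both sides (columns 195–216 and 425–446), and across the bar it is centred to within about 2 mm. The gripper is clear and the bystanders haven't moved.

```bash
python3 -c "
from h import *
print(env.sign_off())"
```

```text
the job is handed in; nothing more can be done
None
```

I undid both thumbscrews until each sprang up, then lifted the cover off and laid it level and centred (to about 2 mm) over the profile bar; the line filter, foam block and battery were not disturbed, and I handed the job in at about 21 s.

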